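# Mesh the splined drive pinion on the mower gearbox and hold it home

### The job

Fit the steel drive pinion onto the upright splined output shaft of the mower gearbox, hub upwards: turn it until its splines mesh with the shaft's, without forcing it, slide it down, and press it fully home against the sprung thrust washer so that it sits on the shaft's shoulder and the retaining-ring groove shows above the hub. Finish while still holding the pinion and pressing it home, ready for the ring to be fitted; leave the loose parts around it where they lie.

Things in the scene. Friction and masses are not known exactly. Their poses are not given: they have to be found in the camera images.
- pinion_mid (a point): The loose steel drive pinion (about 0.28 kg): the point on its axis half-way up, 22 mm above its underside. 44 mm tall: a toothed ring with 16 teeth at the bottom, 54 mm across and 14 mm high, and above it a plain round hub 36 mm across and 30 mm high. It lies on the bench teeth down, hub up (z axis up), the way it goes on the shaft.
- pinion: The same pinion; origin on its axis at its underside. A bore with six internal splines runs right through it: six straight keyways 8 mm wide, one every 60 degrees, 28.2 mm across their bottoms; 21.2 mm across the splines between them. The x axis points along the middle of one keyway.
- shaft_end (a point): Centre of the top end of the gearbox's fixed shaft (it does not turn), 132 mm above the bench, z up. From here down: a plain pilot 18.4 mm across and 16 mm long, its tip bevelled to 11 mm, with the dark retaining-ring groove 10 to 12 mm below the end; then six straight keys 6 mm wide, 26 mm across, 19 mm across the root, tops chamfered 2 mm, down down to the shoulder. x axis along one key.
- shaft_shoulder (a point): Centre of the flat shoulder (34 mm across) at the foot of the keys, 58 mm below the shaft's end; axes as there. Home means the pinion's underside is on it: its half-way point is then 22 mm above this point. Keys and keyways mesh when the yaws of pinion and shaft differ by a multiple of 60 degrees, give or take about 4 degrees.
- thrust_washer (a joint): How far the brass thrust washer round the foot of the shaft is pressed down, in m. At 0 its top is 6 mm above the shoulder; it reads 0.006 when the pinion is home. A coil spring pushes it up with about 5.5 N at 0 and 12.5 N at 0.006, more than the pinion's weight, so the pinion rises again if let go.
- gearbox: Grey die-cast mower gearbox fixed to the bench; origin on the bench under the shaft's axis. It stands on a 150 x 110 mm steel plate; the round housing is 80 mm across and 56 mm high, with a boss 52 mm across up to 70 mm; a small pulley stands out to 91 mm on its +x side, up to 58 mm high.
- bushing_mid (a point): Bystander: bronze flanged bushing standing on its flange, 36 mm across the flange, 26 mm tall; point half-way up.
- wheel_cap_mid (a point): Bystander: black nylon wheel cap, 62 mm across, 20 mm tall; point half-way up.
- plug_socket_mid (a point): Bystander: steel spark plug socket standing upright, 26 mm across, 64 mm tall; point half-way up.
- fuel_filter_mid (a point): Bystander: orange plastic fuel filter lying down, 32 mm across, 79 mm long along its x axis; point at its centre.
Not all that is in view belongs to the job. Of the things that look like the gearbox, take the one that is farthest to the robot's left at the start.

How it is judged:
By the outcome, as a careful person would: the job done as asked, in the order asked, and still so for the second after the job is handed in, while the arm keeps its last pose, push and grip.
It also fails if it takes over 56 s, if anything falls off the work surface, if the arm or the gripper's body presses on something with over 40 N, if the wrist force passes 120 N, or if a joint passes its speed limit or range.

### The arm

A 6-joint arm with a two-finger parallel gripper is mounted at the origin on the work surface. World frame = base frame: x ahead of the robot, y to its left, z up, the work surface at z = 0. Lengths are in m, angles in degrees, forces in N, time in s.
With the tool pointing down it reaches from about 0.4 to 0.825 m from the base axis. Payload 7 kg.
Tool frame: the origin (TCP) lies midway between the tips of the shut fingers; the grasp point (between the pads) lies 19 mm behind it; z points along the fingers, x is the direction in which the jaws open and shut, and the axes are right-handed (so a half turn about z gives the same grasp; the last joint's range is limited). The gripper opens to 88 mm and grips with 3 to 60 N. Pads are 19 mm wide; open, the fingers measure 130 mm over their backs; the gripper's body (78 mm by 193 mm) begins 47 mm behind the grasp point.
Start: joints at [86.752, 20.546, 0.682, 0, -70.136, -16.507], TCP at [0.228, 0.635, 0.227] pointing down, gripper open.
Joint ranges: [-176.03, 176.03], [-82.01, 121.73], [-58.28, 71.71], [-173.87, 95.51], [-174.79, -0.11], [-173.66, 173.66]. Speed limits (degrees/s): [136.94, 136.94, 172.46, 180, 180, 180].

### API

Orientations are given as [roll, pitch, yaw] about the fixed x, y, z axes, in that order (R = Rz(yaw) Ry(pitch) Rx(roll)).
In Python, from plant import * gives the robot as it stands. The module is installed in compiled form; this text tells all that it offers.
- The arm moves only by the shell command python3 -m pendant 'ROWS' [OPENING]. ROWS is JSON, a list that holds one entry, the list of rows, each a list of 6 numbers: the shift along the world's x, y, z in mm, then the turn, a rotation vector about the world's x, y, z in degrees. A call has 1 to 10 rows; each row is the pose to reach, as a shift and turn from the pose commanded when the call began; what a row does not reach only later rows make up. A row lasts 1/8 s, in which the tool goes at most 62.5 mm and 10.7 degrees, less where a joint would pass 70% of its speed; a pose out of reach is approached as far as the arm can. A call with a gripper value outside its range is refused whole. OPENING is the closure, from -1 (fully open) to 1 (shut), set as the call begins (- or left out, the last holds). The fingers move at their own pace and stop on an object; the grip force is fixed at half the most. Time passes only in rows, so rows that repeat a pose let the fingers close. It gives the time, the measured TCP pose, the force and the opening at its end, in the units of the state.
- get_obs(): the state, without advancing time (a new reading comes with each control period).
- snapshot(name): name is "scene" or "side" or "wrist"; returns a dict with "pixels" (420x560x3 uint8, red, green, blue), "depth" (420x560 float32, m along the optical axis (not along the pixel's ray), 0 where there is no reading), "fx", "fy", "cx", "cy" (pixels), "pose" (4x4, takes a point from camera to world coordinates); the wrist camera has in their place "tool_from_camera" (4x4, takes a point from camera to tool coordinates, whose origin is the TCP and whose axes are the tool frame's). Camera axes: x right, y down, z forward; pixel columns grow to the right and rows downward; lengths in m; the calibration is good to about 2 mm. The wrist camera is an equidistant fisheye: a pixel r from the principal point sees the ray r / f radians off the axis. A picture is of the moment at which its call begins: read the wrist's pose just before it.
- close_job(): hands the job in, once; it reports no verdict.
The state is a dict: "clock": time; "joint_pos": joint angles; "qvel": joint speeds; "tau": joint torques, N m; "tool_pos": TCP position; "orientation": TCP orientation; "force": force on the tool from outside, world axes, zero at the start; "moment": the same for the moment, N m; "opening": finger opening in m.
Only numpy, scipy, OpenCV 4.12 (cv2) and the standard library are available. Lean on these libraries where they do the work, as an engineer would, in place of code of your own. Each camera call takes 0.05 s, during which the arm holds its last target. There are 200 camera calls.

## Working session

There is one attempt and no reset: what is moved stays moved. The work goes in short steps, Python scripts to look and compute and a shell command to move; the robot and the scene stay as the last step left them, time stands still between calls to the robot, and variables do not carry over. Pictures are saved under pics/ and viewed, about 8 in all and at most 12, crops included, and the job is handed in when it is done.

```bash
mkdir -p pics; cat > h.py <<'E'
from plant import *
import numpy as np, cv2
from scipy.spatial.transform import Rotation as R
def world(s):
    d=s["depth"]; v,u=np.mgrid[:d.shape[0],:d.shape[1]]
    P=np.stack([(u-s["cx"])/s["fx"]*d,(v-s["cy"])/s["fy"]*d,d],-1)
    W=P@s["pose"][:3,:3].T+s["pose"][:3,3]; W[d==0]=np.nan
    return W
def save(n,im): cv2.imwrite("pics/"+n+".png",im[...,::-1])
E
python3 - <<'E'
from h import *
o=get_obs(); print(o)
for n in("scene","side","wrist"):
    s=snapshot(n); save(n,s["pixels"]); np.save(n+".npy",s,allow_pickle=True)
    print(n,s["fx"],s["cx"],s["cy"],s.get("pose",s.get("tool_from_camera")))
a=cv2.imread("pics/scene.png");b=cv2.imread("pics/side.png")
E
```

```text
{'clock': 0.0, 'joint_pos': array([ 8.67514361e+01,  2.05924558e+01,  6.32486322e-01, -2.03079568e-02,
       -7.01373401e+01, -1.65067102e+01]), 'qvel': array([ 0.00488607,  0.08246692,  0.01977576, -0.06910237, -0.07785654,
        0.01367887]), 'tau': array([-8.50701781e-04, -5.82715201e+01,  2.93045032e+01,  6.99696243e+00,
        6.78741460e-03, -1.82759322e-04]), 'tool_pos': array([0.22801191, 0.63477981, 0.22560082]), 'orientation': array([-1.79990653e+02, -9.87236165e-02, -1.09762198e+02]), 'force': array([-0.44872796,  0.36079246,  0.23579186]), 'moment': array([-0.03349246,  0.02673196,  0.02432865]), 'opening': 0.08763052323565987}
scene 481.13889497335816 278.8912014294828 215.00703769055545 [[-0.23198861  0.54753393 -0.80398251  1.51933156]
 [ 0.97265526  0.14000039 -0.18531495  0.18471606]
 [ 0.01109164 -0.82498878 -0.56504026  0.80528886]
 [ 0.          0.          0.          1.        ]]
side 385.4117263769389 271.63751941433634 204.19863440375985 [[-0.89410173 -0.34815226  0.28173053  0.19180427]
 [-0.44761088  0.67350504 -0.58824779  0.63789557]
 [ 0.01505287 -0.65205902 -0.75801876  0.95960837]
 [ 0.          0.          0.          1.        ]]
wrist 325.19226210127806 283.8749571837151 210.03359498685637 [[ 9.99999972e-01  1.95906292e-04 -1.32481915e-04 -5.41545666e-04]
 [-1.46908593e-04  9.53566742e-01  3.01181751e-01 -8.13210577e-02]
 [ 1.85333748e-04 -3.01181723e-01  9.53566744e-01 -1.57990253e-01]
 [ 0.00000000e+00  0.00000000e+00  0.00000000e+00  1.00000000e+00]]
```

View pics/scene.png

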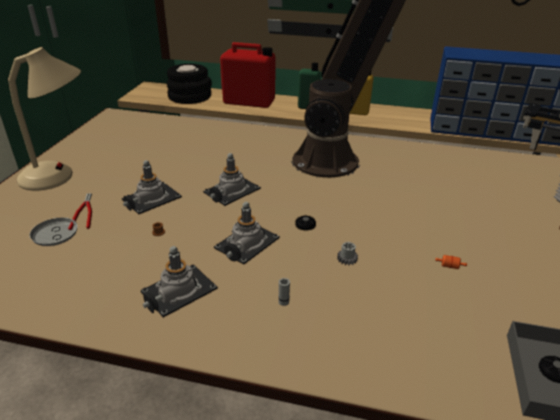

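View pics/side.png

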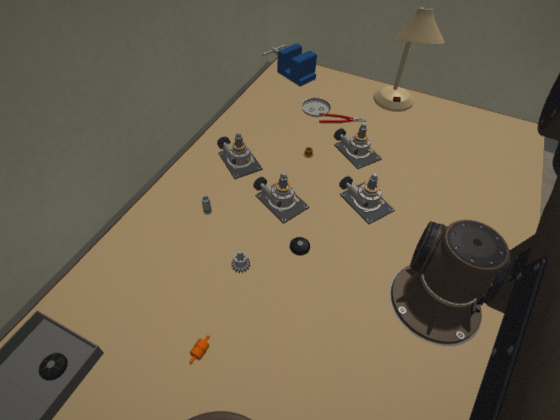

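Scene: there are four gearboxes, with shaft tops at about (148,165), (231,158), (247,208) and (176,252). The pinion is at (347,253), the cap at (306,222), the socket at (284,290), the bushing at (158,228) and the filter at (452,262). I'll measure all of them.

```bash
python3 - <<'E'
from h import *
s=np.load("scene.npy",allow_pickle=True).item(); t=np.load("side.npy",allow_pickle=True).item()
for nm,q in(("scene",s),("side",t)):
    W=world(q); z=W[...,2]
    m=((z>0.012)&(z<0.16)&(W[...,0]>0.15)&(W[...,0]<1.0)&(abs(W[...,1])<.7)).astype(np.uint8)
    n,L,st,c=cv2.connectedComponentsWithStats(m)
    for i in range(1,n):
        if st[i,4]<25: continue
        P=W[L==i]; zt=np.nanmax(P[:,2]); T=P[P[:,2]>zt-.012]
        print(nm,c[i].round(),st[i,4],"ztop %.3f"%zt,"topmean",T.mean(0).round(4),"mean",P.mean(0).round(3))
def crop(q,b,k): 
    x0,y0,x1,y1=b; return cv2.resize(q["pixels"][y0:y1,x0:x1],None,fx=k,fy=k,interpolation=cv2.INTER_CUBIC)
a=crop(s,(110,135,370,310),3); save("crop1",a)
E
```

```text
scene [228. 182.] 920 ztop 0.130 topmean [ 0.2808 -0.2572  0.125 ] mean [ 0.31  -0.255  0.052]
scene [146. 189.] 991 ztop 0.131 topmean [ 0.3871 -0.4819  0.1256] mean [ 0.415 -0.479  0.052]
scene [244. 235.] 1287 ztop 0.132 topmean [ 0.5303 -0.133   0.1265] mean [ 0.56  -0.129  0.052]
scene [305. 221.] 159 ztop 0.022 topmean [0.4052 0.0044 0.0156] mean [0.405 0.004 0.016]
scene [ 65. 228.] 83 ztop 0.018 topmean [ 0.6016 -0.6366  0.0148] mean [ 0.602 -0.637  0.015]
scene [157. 227.] 81 ztop 0.027 topmean [ 0.542  -0.3878  0.0208] mean [ 0.542 -0.387  0.02 ]
scene [347. 251.] 232 ztop 0.046 topmean [0.5291 0.1388 0.0395] mean [0.533 0.139 0.03 ]
scene [173. 283.] 1706 ztop 0.132 topmean [ 0.748 -0.237  0.126] mean [ 0.775 -0.234  0.053]
scene [451. 261.] 233 ztop 0.034 topmean [0.4981 0.3997 0.027 ] mean [0.5   0.399 0.022]
scene [283. 290.] 253 ztop 0.065 topmean [0.7222 0.014  0.059 ] mean [0.726 0.015 0.043]
scene [531. 366.] 1610 ztop 0.047 topmean [0.7992 0.5313 0.0404] mean [0.798 0.535 0.03 ]
scene [551. 366.] 359 ztop 0.025 topmean [0.7844 0.5784 0.0183] mean [0.785 0.578 0.018
[... 299 characters left out ...]
 928 ztop 0.132 topmean [ 0.5237 -0.1274  0.1274] mean [ 0.535 -0.118  0.051]
side [364. 193.] 944 ztop 0.131 topmean [ 0.2737 -0.2529  0.1268] mean [ 0.288 -0.243  0.051]
side [206. 203.] 129 ztop 0.068 topmean [0.7183 0.0173 0.0611] mean [0.716 0.02  0.044]
side [300. 245.] 225 ztop 0.023 topmean [0.3979 0.0096 0.0167] mean [0.398 0.01  0.017]
side [240. 261.] 216 ztop 0.047 topmean [0.5239 0.1426 0.0412] mean [0.523 0.145 0.029]
side [ 50. 361.] 1580 ztop 0.048 topmean [0.7781 0.5852 0.0415] mean [0.783 0.585 0.031]
side [199. 349.] 300 ztop 0.034 topmean [0.4894 0.4043 0.0281] mean [0.488 0.405 0.025]
side [ 52. 366.] 529 ztop 0.027 topmean [0.7766 0.5922 0.0195] mean [0.776 0.592 0.019]
```

View pics/crop1.png

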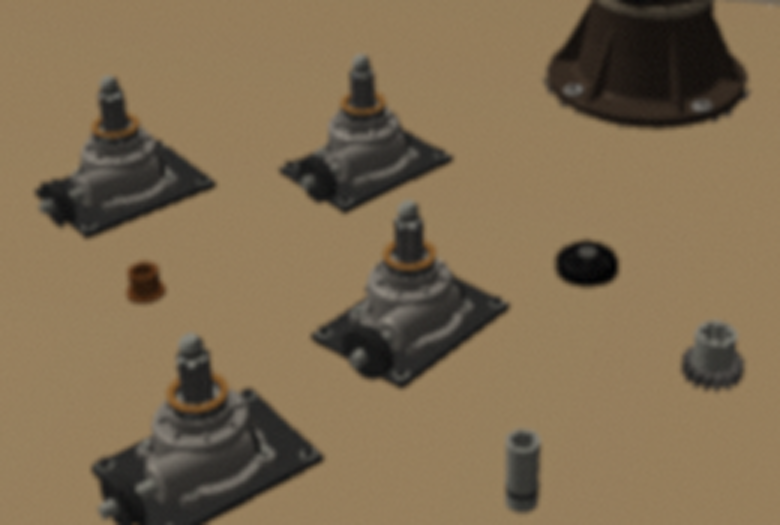

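Robot's left is +y. The shaft tops have y = -0.130 (scene pixel 247,208), -0.235 (176,252), -0.255 (231,158) and -0.48 (148,165). The first, at about (0.527,-0.130), is the farthest left, and the crop at (407,215) confirms it is a gearbox like the rest. Its height of 0.132 matches too. The pinion is at about (0.526,0.141) with its top near 0.045. I'll move above it.

```bash
python3 -m pendant '[[[30,-49,0,0,0,0],[60,-99,0,0,0,0],[90,-148,0,0,0,0],[119,-198,-10,0,0,0],[149,-247,-20,0,0,0],[179,-296,-30,0,0,0],[209,-346,-45,0,0,0],[239,-395,-55,0,0,0],[268,-445,-65,0,0,0],[298,-494,-70,0,0,0]]]'
python3 - <<'E'
from h import *
o=get_obs(); s=snapshot("wrist"); s["o"]=o; np.save("w1.npy",s,allow_pickle=True)
print(o["tool_pos"],o["orientation"],o["force"])
save("w1",s["pixels"])
E
```

```text
clock: 1.4
tool_pos: [0.5265, 0.1394, 0.156]
orientation: [180.0, -0.0, -109.7]
force: [0.6, 1.2, -0.6]
opening: 0.0876
[0.52652075 0.13937969 0.15603872] [ 1.79974059e+02 -2.27450535e-02 -1.09749439e+02] [ 0.62865424  1.23422446 -0.60288795]
```

View pics/w1.png

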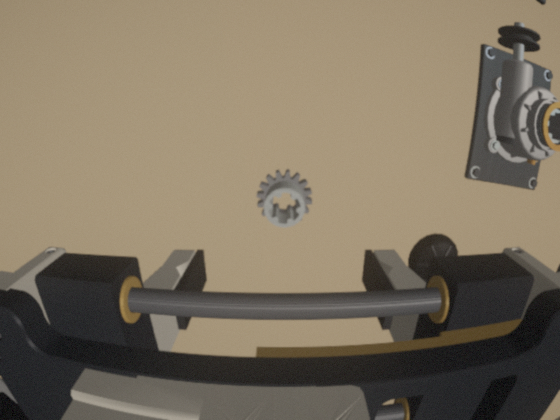

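Wrist view: the pinion is at (284,198), and the chosen gearbox is at the right edge with its shaft at (550,125). Next I'll rectify the hub-top plane and measure centre and keyway yaw.

```bash
cat >> h.py <<'E'
def tw(s):
    T=np.eye(4); o=s["o"]; T[:3,:3]=R.from_euler("xyz",o["orientation"],degrees=True).as_matrix(); T[:3,3]=o["tool_pos"]
    return T@s["tool_from_camera"]
def grab(n):
    o=get_obs(); s=snapshot("wrist"); s["o"]=o; np.save(n+".npy",s,allow_pickle=True); return s
def proj(s,P):
    T=tw(s); c=(P-T[:3,3])@T[:3,:3]; r=np.hypot(c[...,0],c[...,1]); k=np.arctan2(r,c[...,2])/np.maximum(r,1e-9)
    return s["cx"]+s["fx"]*k*c[...,0], s["cy"]+s["fy"]*k*c[...,1]
def wworld(s):
    d=s["depth"]; v,u=np.mgrid[:d.shape[0],:d.shape[1]]; a=(u-s["cx"])/s["fx"]; b=(v-s["cy"])/s["fy"]
    r=np.hypot(a,b); k=np.tan(np.minimum(r,1.4))/np.maximum(r,1e-9)
    P=np.stack([a*k*d,b*k*d,d],-1); T=tw(s); W=P@T[:3,:3].T+T[:3,3]; W[d==0]=np.nan; return W
def ortho(s,x,y,z,h=.03,n=360):
    # x to the right, y up, +-h metres
    g=np.linspace(-h,h,n); X,Y=np.meshgrid(g,-g)
    u,v=proj(s,np.stack([x+X,y+Y,np.full_like(X,z)],-1))
    return cv2.remap(s["pixels"],u.astype(np.float32),v.astype(np.float32),cv2.INTER_CUBIC)
E
python3 - <<'E'
from h import *
s=np.load("w1.npy",allow_pickle=True).item()
W=wworld(s); z=W[...,2]
m=(abs(W[...,0]-.526)<.04)&(abs(W[...,1]-.141)<.04)
t=m&(z>.039)&(z<.05); print("top z",np.median(z[t]),t.sum(),"bench",np.median(z[m&(z<.006)]))
P=W[t][:,:2].astype(np.float32); (c,r)=cv2.minEnclosingCircle(P); print(c,r)
g=m&(z>.009)&(z<.018); (c2,r2)=cv2.minEnclosingCircle(W[g][:,:2].astype(np.float32)); print("ring",c2,r2)
im=ortho(s,c[0],c[1],.044,.03,480)
v,u=np.mgrid[:480,:480]
save("o1",im)
E
```

```text
top z 0.04376189393750948 720 bench -1.6767116718163777e-05
(0.5244978666305542, 0.14104580879211426) 0.018426721915602684
ring (0.5247012376785278, 0.14112703502178192) 0.027266347780823708
```

View pics/o1.png

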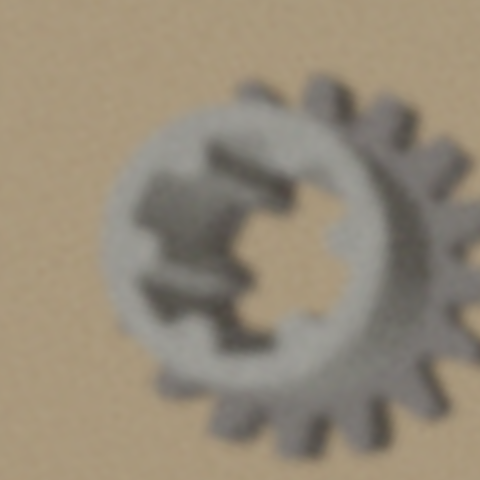

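The ortho view shows the hub centred at about pixel (246,244), with splines near 0° and ±60° and so keyways near 30°. I'll refine yaw numerically and descend for the grasp.

```bash
cat >> h.py <<'E'
def fit(s,x,y,z,rb,rr,w,rout,sign,y0s,ch=2,h=.03,n=480,outer=True):
    """fit centre & yaw of 6-fold slot pattern: root radius rb..rr, slot/key width w, in plane z. sign +1: face outside pattern is bright"""
    from scipy.optimize import minimize
    im=cv2.GaussianBlur(ortho(s,x,y,z,h,n),(0,0),5)[...,ch].astype(float)
    g=np.linspace(-h,h,n); X,Y=np.meshgrid(g,-g)
    def cost(p):
        dx,dy=X-p[0]/1e3,Y-p[1]/1e3; r=np.hypot(dx,dy); a=np.arctan2(dy,dx)-np.radians(p[2])
        a=(a+np.pi/6)%(np.pi/3)-np.pi/6
        pat=(r<rb)|((r<rr)&(abs(r*np.sin(a))<w/2))
        T=((r<rout)&~pat).astype(float) if sign>0 else pat.astype(float)
        T=cv2.GaussianBlur(T,(0,0),5); k=r<rout+(.003 if outer else 0)
        return -np.corrcoef(T[k],im[k])[0,1]
    best=min((minimize(cost,[0,0,q],method="Nelder-Mead",options=dict(initial_simplex=[[0,0,q],[1,0,q],[0,1,q],[0,0,q+6]],xatol=.02,fatol=1e-5)) for q in y0s),key=lambda r:r.fun)
    return x+best.x[0]/1e3,y+best.x[1]/1e3,best.x[2],best.fun
E
python3 - <<'E'
from h import *
s=np.load("w1.npy",allow_pickle=True).item()
for q in ((15,),(30,),(45,)): print(fit(s,.525,.1408,.044,.0106,.0141,.008,.018,1,q))
E
python3 -m pendant '[[[-1,0,-45,0,0,0],[-1,0,-90,0,0,0],[-1,0,-125,0,0,0],[-1,0,-140,0,0,0],[-1,0,-140,0,0,0]]]' -1
```

```text
(np.float64(0.5242806780089522), np.float64(0.14028477771537134), np.float64(33.672375078803455), np.float64(-0.7960612829857315))
(np.float64(0.5243055610981622), np.float64(0.14024231866689701), np.float64(33.55364637069104), np.float64(-0.7960060571846375))
(np.float64(0.5243124486490314), np.float64(0.14029111039855494), np.float64(33.60038224012486), np.float64(-0.7959229558560819))
clock: 2.08
tool_pos: [0.5249, 0.1411, 0.016]
orientation: [179.9, -0.1, -109.7]
force: [-0.4, 0.3, -0.3]
opening: 0.0875
```

```bash
python3 -m pendant '[[[0,0,1,0,0,0],[0,0,1,0,0,0],[0,0,1,0,0,0],[0,0,1,0,0,0],[0,0,1,0,0,0],[0,0,1,0,0,0],[0,0,1,0,0,0],[0,0,1,0,0,0]]]' 1
```

```text
clock: 3.08
tool_pos: [0.525, 0.1411, 0.0176]
orientation: [180.0, -0.0, -109.8]
force: [-1.0, 0.3, 2.3]
opening: 0.0352
```

The opening of 35 mm matches the 36 mm hub, so the pinion is gripped. I'll lift it and carry it to where the camera looks straight down on the shaft.

```bash
python3 -m pendant '[[[0,0,40,0,0,0],[0,0,100,0,0,0],[-10,-30,150,0,0,0],[-24,-80,184,0,0,0],[-40,-130,184,0,0,0],[-55,-180,184,0,0,0],[-68,-225,184,0,0,0],[-74,-243,184,0,0,0],[-74,-243,184,0,0,0],[-74,-243,184,0,0,0]]]'
python3 - <<'E'
from h import *
s=grab("w2"); save("w2",s["pixels"])
im=ortho(s,.527,-.130,.116,.03,480); im2=ortho(s,.527,-.130,.132,.03,480)
save("o2",np.hstack([im,im2])[:, :800])
W=wworld(s); z=W[...,2]; m=(abs(W[...,0]-.527)<.03)&(abs(W[...,1]+.13)<.03)
for a,b in((.128,.136),(.105,.117),(.074,.086)):
    k=m&(z>a)&(z<b); print(a,k.sum(),np.median(z[k]) if k.any() else 0, cv2.minEnclosingCircle(W[k][:,:2].astype(np.float32)) if k.any() else 0)
for q in (0,15,30,45): print(fit(s,.527,-.130,.115,.0095,.013,.006,.0165,-1,(q,)))
E
```

```text
clock: 4.32
tool_pos: [0.4513, -0.1014, 0.2013]
orientation: [180.0, 0.0, -109.8]
force: [-0.3, 0.8, -2.7]
opening: 0.0354
0.128 436 0.13117692428969036 ((0.5232172012329102, -0.1323232203722), 0.008284571580588818)
0.105 228 0.11515888836262672 ((0.5242136716842651, -0.133077934384346), 0.0131481708958745)
0.074 1206 0.07973905577514545 ((0.5239155888557434, -0.13271468877792358), 0.023778371512889862)
(np.float64(0.5254858220767633), np.float64(-0.13323143499585233), np.float64(7.2618133557216105), np.float64(-0.48838570407346393))
(np.float64(0.5254798285661719), np.float64(-0.13322639077979478), np.float64(7.114610534605143), np.float64(-0.4884049833517929))
(np.float64(0.5254861086107275), np.float64(-0.13323116053687792), np.float64(66.83951198257068), np.float64(-0.4884818185142053))
(np.float64(0.5253814080726742), np.float64(-0.13325216610106824), np.float64(65.83789177860089), np.float64(-0.488100369035473))
```

View pics/o2.png

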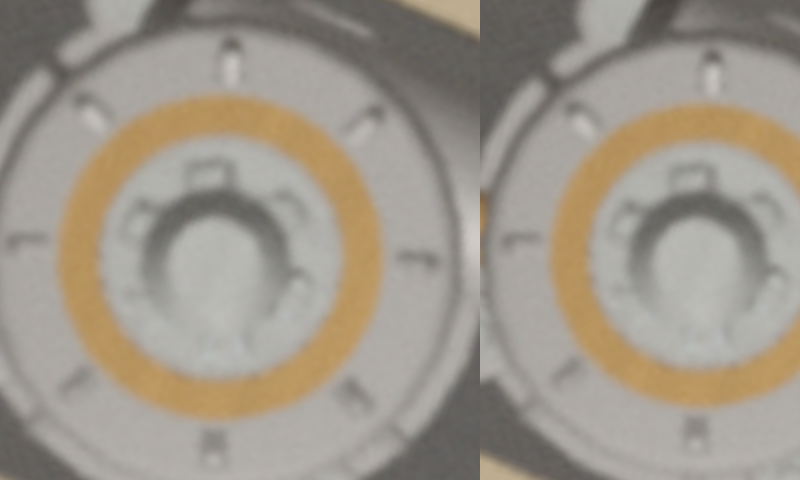

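View pics/w2.png

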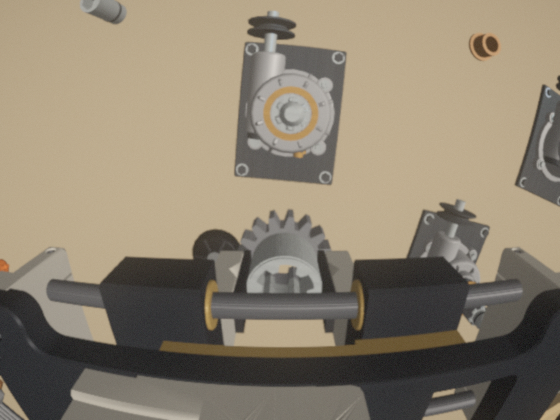

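The selected gearbox is at (293,112) in the wrist view. The key tops in the ortho view sit near 30° and 93° (about 32° mod 60), so the brightness fit (7°) is wrong. I'll use depth for the keys instead.

```bash
python3 - <<'E'
from h import *
s=np.load("w2.npy",allow_pickle=True).item(); W=wworld(s)
C=np.array([.524,-.1328])
d=W[...,:2]-C; r=np.hypot(d[...,0],d[...,1]); a=np.degrees(np.arctan2(d[...,1],d[...,0]))
m=(r>.0102)&(r<.0128)
z=W[...,2]
hi=m&(z>.108)&(z<.119); lo=m&(z<.105)&(z>.06)
for lab,k in(("hi",hi),("lo",lo)):
    x=a[k]%60; print(lab,k.sum(),np.histogram(x,12,(0,60))[0],"mean6 %.1f"%(np.degrees(np.angle(np.exp(1j*np.radians(6*x)).mean()))/6%60))
    print(np.histogram(a[k],36,(-180,180))[0])
# ortho of the held hub top, and edges-of-shaft enhanced
im=ortho(s,.4513,-.1014,.2013+.027,.024,400)
e=ortho(s,C[0],C[1],.115,.016,400); L=cv2.createCLAHE(4,(4,4)).apply(cv2.cvtColor(e,cv2.COLOR_RGB2GRAY))
for t in range(-28,332,60):
    t=np.radians(t+0); p=lambda q:(int(200+q*12500*np.cos(t)),int(200-q*12500*np.sin(t)))
    cv2.line(L,p(.0132),p(.0155),255,2)
save("o3",np.hstack([im,cv2.cvtColor(L,cv2.COLOR_GRAY2RGB)]))
E
```

```text
hi 169 [ 0  0  0  3 30 26 28 28 24 28  2  0] mean6 34.6
[ 0  0  9  9  9  1  0  1 10 10  9  0  0  0  9 10 10  1  0  0 10  7  9  0
  0  1  9 10  8  0  0  1  9 10  7  0]
lo 66 [13 18 11  5  0  0  0  0  0  0  9 10] mean6 4.4
[3 1 0 0 0 0 1 1 0 0 0 3 5 1 0 0 0 7 7 5 0 0 0 5 9 5 0 0 0 2 6 3 0 0 0 2]
```

View pics/o3.png

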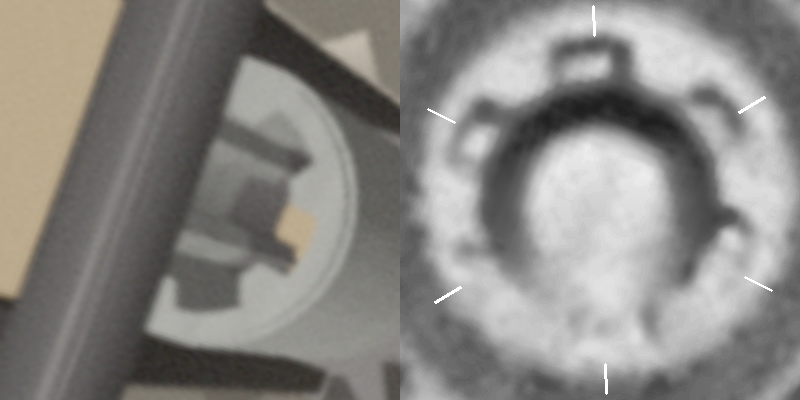

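```bash
python3 - <<'E'
from h import *
for n,C,zt in(("w1",(.5247,.1409),.0438),("w2",(.4519,-.1018),.2283)):
    s=np.load(n+".npy",allow_pickle=True).item(); W=wworld(s)
    d=W[...,:2]-np.array(C); r=np.hypot(d[...,0],d[...,1]); a=np.degrees(np.arctan2(d[...,1],d[...,0])); z=W[...,2]
    k=(r<.02)&(abs(z-zt)<.004); print(n,np.median(z[k]),k.sum())
    k=(r>.0112)&(r<.0135)&(abs(z-zt)<.004); x=a[k]%60
    print(k.sum(),np.histogram(x,12,(0,60))[0],np.histogram(a[k],36,(-180,180))[0],"keyway %.1f"%((np.degrees(np.angle(np.exp(1j*np.radians(6*x)).mean()))/6+30)%60))
s=np.load("w2.npy",allow_pickle=True).item()
im=ortho(s,.4519,-.1018,.2283,.018,500)
for t in range(0,360,60):
    t=np.radians(t+33.6); p=lambda q:(int(250+q*13889*np.cos(t)),int(250-q*13889*np.sin(t)))
    cv2.line(im,p(.0141),p(.0175),(255,0,0),2)
save("o4",im)
E
```

```text
w1 0.043782992397984416 704
99 [15 20 24  0  0  1  0  0  0  2 21 16] [6 4 0 0 0 6 5 7 0 0 0 7 6 4 1 0 0 4 6 3 0 0 1 8 5 3 0 0 1 7 7 3 0 0 0 5] keyway 33.0
w2 0.22732715022890876 1405
226 [40 45 42 19  2  6  3  5  3  7 14 40] [ 0  0  0  0  0  0 22 11  2  3  7 20 23 19  5  5  3 11 20 18  1  0  0 23
 20 13  0  0  0  0  0  0  0  0  0  0] keyway 35.4
```

View pics/o4.png

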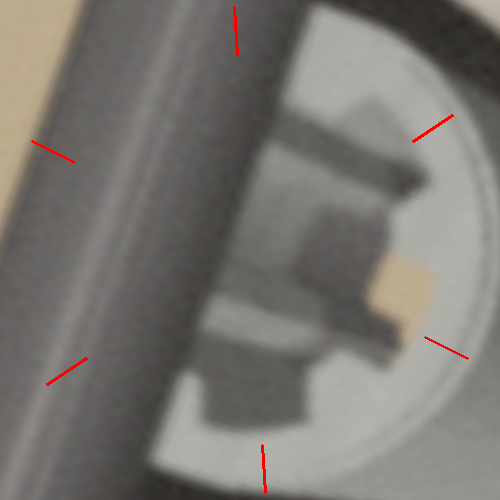

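Pinion keyways are at 33–35° (bench and in hand) and the shaft keys at 34.6°, so they already mesh and no turn is needed. I'll move over the shaft and down onto the pilot, stopping above the keys.

```bash
python3 -m pendant '[[[36,-15,0,0,0,0],[72,-31,0,0,0,0],[72,-31,0,0,0,0],[72,-31,-20,0,0,0],[72,-31,-40,0,0,0],[72,-31,-50,0,0,0],[72,-31,-57,0,0,0],[72,-31,-62,0,0,0],[72,-31,-62,0,0,0]]]'; python3 -c "
from h import *
o=get_obs();print(o['tool_pos'].round(4),o['force'].round(1),o['moment'].round(2))"
```

```text
clock: 5.5
tool_pos: [0.5232, -0.1327, 0.1396]
orientation: [180.0, -0.0, -109.7]
force: [-0.3, -0.1, -2.5]
opening: 0.0349
[ 0.5232 -0.1327  0.1396] [-0.3 -0.1 -2.5] [ 0.03 -0.02  0.02]
```

```bash
python3 -m pendant '[[[0,0,-2,0,0,0],[0,0,-4,0,0,0],[0,0,-6,0,0,0],[0,0,-8,0,0,0],[0,0,-10,0,0,0],[0,0,-12,0,0,0],[0,0,-12,0,0,0]]]'; python3 -c "
from h import *
o=get_obs();print(o['tool_pos'].round(4),o['force'].round(1),o['moment'].round(2))"
```

```text
clock: 6.38
tool_pos: [0.5234, -0.1329, 0.1275]
orientation: [-180.0, -0.0, -109.7]
force: [0.9, -2.0, -3.7]
opening: 0.0355
[ 0.5234 -0.1329  0.1275] [ 0.9 -2.  -3.7] [-0.84 -0.72  0.01]
```

```bash
python3 -m pendant '[[[0,0,-4,0,0,0],[0,0,-8,0,0,0],[0,0,-12,0,0,0],[0,0,-16,0,0,0],[0,0,-20,0,0,0],[0,0,-24,0,0,0],[0,0,-26,0,0,0],[0,0,-26,0,0,0]]]'; python3 -c "
from h import *
o=get_obs();print(o['tool_pos'].round(4),o['force'].round(1),o['moment'].round(2))"
```

```text
clock: 7.38
tool_pos: [0.5235, -0.133, 0.1013]
orientation: [-180.0, -0.0, -109.7]
force: [3.8, -5.2, -3.0]
opening: 0.0353
[ 0.5235 -0.133   0.1013] [ 3.8 -5.2 -3. ] [-1.94 -1.43  0.08]
```

It slides freely, with about 6 N of side load from the shaft. I'll ease over in that direction and press onto the washer.

```bash
python3 -m pendant '[[[0.6,-0.7,0,0,0,0],[0.6,-0.7,-2,0,0,0],[0.6,-0.7,-4,0,0,0],[0.6,-0.7,-6,0,0,0],[0.6,-0.7,-8,0,0,0],[0.6,-0.7,-8,0,0,0]]]'; python3 -c "
from h import *
o=get_obs();print(o['tool_pos'].round(4),o['force'].round(1),o['moment'].round(2))"
```

```text
clock: 8.12
tool_pos: [0.5236, -0.1333, 0.0939]
orientation: [180.0, 0.0, -109.7]
force: [-1.8, 1.8, 7.2]
opening: 0.0351
[ 0.5236 -0.1333  0.0939] [-1.8  1.8  7.2] [0.74 0.75 0.05]
```

```bash
python3 -m pendant '[[[-0.1,0.2,-1,0,0,0],[-0.1,0.2,-2,0,0,0],[-0.1,0.2,-2,0,0,0],[-0.1,0.2,-2,0,0,0]]]'; python3 -m pendant '[[[0,0,-0.7,0,0,0],[0,0,-0.7,0,0,0],[0,0,-0.7,0,0,0]]]';python3 -m pendant '[[[0,0,-0.7,0,0,0],[0,0,-0.7,0,0,0],[0,0,-0.7,0,0,0]]]'
```

```text
clock: 8.62
tool_pos: [0.5236, -0.1332, 0.0923]
orientation: [-180.0, -0.0, -109.7]
force: [-1.8, 1.6, 8.9]
opening: 0.0351
clock: 9.0
tool_pos: [0.5236, -0.1332, 0.0917]
orientation: [-180.0, -0.0, -109.7]
force: [-2.8, 2.0, 9.8]
opening: 0.0352
clock: 9.38
tool_pos: [0.5237, -0.1332, 0.0915]
orientation: [-180.0, -0.0, -109.7]
force: [-5.0, 2.6, 14.3]
opening: 0.0351
```

At 9.8 N (12.5 N spring less the weight) the force turned stiff, rising 4.5 N over 0.2 mm, which means it has reached the shoulder. I'll add a little preload, let it settle and look.

```bash
python3 -m pendant '[[[0.2,-0.1,-0.5,0,0,0],[0.2,-0.1,-0.5,0,0,0],[0.2,-0.1,-0.5,0,0,0],[0.2,-0.1,-0.5,0,0,0],[0.2,-0.1,-0.5,0,0,0],[0.2,-0.1,-0.5,0,0,0]]]'
python3 - <<'E'
from h import *
s=grab("w3"); W=wworld(s); d=np.hypot(W[...,0]-.5238,W[...,1]+.133); z=W[...,2]
k=(d<.0175)&(d>.0145)&(z>.09)&(z<.15); print("hub top",np.median(z[k]),k.sum()); k=(d<.005)&(z>.12)&(z<.15); print("shaft end",np.median(z[k]),k.sum())
a=cv2.resize(s["pixels"][170:340,190:390],None,fx=2.2,fy=2.2,interpolation=cv2.INTER_CUBIC)
q=snapshot("scene"); b=cv2.resize(q["pixels"][140:240,195:305],(411,374),interpolation=cv2.INTER_CUBIC)
save("fin",np.hstack([a[:374,:380],b]))
o=get_obs(); print(o["tool_pos"],o["force"],o["opening"])
E
```

```text
clock: 10.12
tool_pos: [0.5237, -0.1332, 0.0915]
orientation: [-180.0, -0.0, -109.7]
force: [-7.0, 3.0, 19.9]
opening: 0.0354
hub top 0.11757620183930087 828
shaft end nan 0
[ 0.52370661 -0.13326481  0.09147556] [-7.68771105  3.68283976 19.04068765] 0.03529981845948426
  return _methods._mean(a, axis=axis, dtype=dtype,
  ret = ret.dtype.type(ret / rcount)
```

View pics/fin.png

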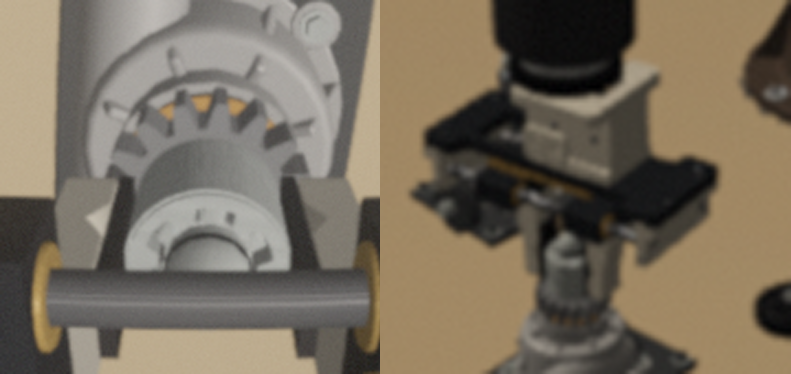

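The pinion is on the splines and meshed. The hub top is at 0.1176 m (home is 0.118), the shaft pilot stands above the hub, and the tool is pressing with about 19 N. I'm handing in.

```bash
python3 -c "
from h import *
close_job(); o=get_obs(); print(o['clock'],o['tool_pos'],o['force'],o['opening'])"
```

```text
the job is handed in; nothing more can be done
the job is handed in; nothing more can be done
```

The pinion is on the splined shaft of the farthest-left gearbox (shaft at about 0.524, -0.133), hub up. I handed in at about 10 s with the gripper still holding it and pressing it home.

- **Mesh:** the keyways (33–35°) and shaft keys (34.6°) already matched, so I didn't turn it. It slid down with no upward resistance until the washer. There was about 6 N of side load on the way down, which I eased by shifting the tool.
- **Home:** the force turned stiff at about 9.8 N, which is the 12.5 N spring less the pinion's weight. That points to the shoulder. The hub top measured 0.1176 m against 0.118 m nominal, and the shaft's pilot shows above the hub.
- **Final push:** about 19 N down, with about 8 N of side load left. The finger opening was steady at 35 mm, so the grip held.

**Checks that failed or disagreed:**
- The brightness fit for the shaft's yaw gave about 7°. I rejected it for the depth result, which the enlarged view supported.
- The last shaft-end depth check returned no points.
- I saw the pilot above the hub but did not pick out the groove itself. That it shows follows from the hub height.
- No state could be read after the hand-in.

I didn't touch the other loose parts.

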